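Hang the copper electrode in the electrolysis trough and set its spacing

TASK

Take the wide copper plate electrode from the storage stand and hook it onto the plastic rod of the clear trough near the rod's open end, away from the electrode that already hangs there; let go so that it hangs freely. Then push it along the rod, without gripping or lifting it again, until its plate lines up with the pointer clipped to the trough's rim. Leave the other electrodes, and everything else on the table, where they are.

Things in the scene. Friction and masses are not known exactly. Their poses are not given: they have to be found in the camera images.
- wide_plate: The electrode to hang: the one on the stand with a copper plate 44 mm wide (its x), 4 mm thick (y), -30 to -106 mm below its origin. Origin: on the rod's axis when hung (rod along its y; z up). A brass block 26 (x) by 24 (y) mm, +5 to +17 mm, rests flat on the rod. About 0.2 kg; slides on the rod with 1 to 2 N, without tipping if pushed at block height.
- plate_grip (a point): Centre of the wide plate electrode's black grip: 14 mm (its x) by 20 mm (y), 32 mm high, 37 mm above the electrode's origin (it spans +21 to +53 mm). Grip it from above across the 14 mm. Axes as the electrode's.
- plate_mouth (a point): Middle of the mouth of the electrode's hook, at x -13, z -16 mm from its origin: a 20 mm gap open to its -x. Above it the short lip (x -13 to -9, down to z -6), below it the lower arm (x -13 to +13, z -26 to -31); back leg at x +9 to +13. To unhook: lift 16 mm, move it 35 mm along its +x, then up. To hook: the reverse.
- stand: Storage stand, fixed: wooden base 90 (x) by 250 (y) mm, 14 mm high, two posts at its y = +-114 mm, 146 mm high, and a 10 mm steel rod along its y, axis 135 mm above its origin (centre of the underside). Three electrodes hang on it about 70 mm apart in any order, hook lips towards its -x.
- trough: Clear trough, fixed; origin at the centre of its underside. Inside 132 (x) by 300 (y) mm, walls and floor 5 mm, rim 105 mm high. A white 10 mm rod runs along its y at x = 0, axis 122 mm above the origin; grey saddles hold its ends at y +-144 to +-160 mm, up to 125 mm high. The rod's open end is at -y; the other electrode hangs near +y.
- mark (a point): The mark: the point on the trough rod's axis level with the pointer. Axes as the trough's (y along the rod towards the electrode that hangs there, z up). Lined up means the wide plate's origin lies here.
- pointer: Small black clip with a thin pointing finger, 14 mm wide and 7 mm high above the rim, clipped on the trough's near (its -x) rim; the finger reaches 27 mm in over the trough. Origin at the rim's top, 68.5 mm from the rod in -x.
- fixed_plate: Hooked holder as on wide_plate, same sizes and origin; copper plate 44 mm wide, hangs loose on the trough's rod near its +y end, 45 to 125 mm beyond the mark. To be left alone.
- narrow_strip: Hooked holder as on wide_plate, same sizes and origin; copper strip 16 mm wide instead of the plate; hangs on the stand, to be left there.
- rod_electrode: Hooked holder as on wide_plate, same sizes and origin; dark round rod 10 mm thick instead of the plate; hangs on the stand, to be left there.
- flask: Bystander: clear conical flask, 84 mm base, 140 mm high; origin at the centre of its underside.
- dark_bottle: Bystander: black plastic jar with screw cap, 80 mm wide, 150 mm high; origin at the centre of its underside.
- beaker: Bystander: clear glass beaker, 70 mm wide, 95 mm high; origin at the centre of its underside.
- grain_jar: Bystander: amber glass jar with a steel lid, 66 mm wide, 85 mm high; origin at the centre of its underside.
- black_cap: Bystander: black bottle cap, 32 mm wide, 14 mm high; origin at the centre of its underside.
- white_cap: Bystander: white bottle cap, 42 mm wide, 12 mm high; origin at the centre of its underside.
- spoon: Bystander: lying spoon, 150 mm long, its handle towards its -x; origin at the centre of its underside.

How it is judged:
On the way:
1. the wide plate electrode hangs by its hook on the trough's rod, let go, at least 45 mm short of the mark on the open side (x of wide_plate in the frame of mark between -0.008 and 0.008 m and z of wide_plate in the frame of mark between -0.004 and 0.004 m and y of wide_plate in the frame of mark between -0.16 and -0.045 m and contact force between the fingers and wide_plate below 0.2 N and angle between wide_plate's own z axis and vertical below 0.12 rad), for 0.2 s.
At the end, for the whole second after the job is handed in: The wide plate electrode hangs upright (within 7 degrees) and still by its hook on the trough's rod, its plate within 6 mm of the mark along the rod; the other electrodes are within 12 mm and the bystanders within 30 mm of where they were (x of wide_plate in the frame of mark between -0.008 and 0.008 m and z of wide_plate in the frame of mark between -0.004 and 0.004 m and y of wide_plate in the frame of mark between -0.006 and 0.006 m and angle between wide_plate's own z axis and vertical below 0.12 rad and linear speed of wide_plate below 0.03 m/s and not (distance of any of flask, dark_bottle, beaker, grain_jar, black_cap, white_cap, spoon from where it was at the start of the episode above 0.03 m) and not (distance of any of narrow_strip, rod_electrode, fixed_plate from where it was at the start of the episode above 0.012 m)); the robot touches nothing.
It fails at once if the wide plate electrode is lifted off the rod, or lowered onto it, within 30 mm of the mark or beyond (it must come there by sliding) (y of wide_plate in the frame of mark between -0.03 and 0.075 m and x of wide_plate in the frame of mark between -0.075 and 0.075 m and z of wide_plate in the frame of mark between 0.006 and 0.11 m).
It fails at once if the wide plate electrode is gripped or pressed with more than 12 N within 30 mm of the mark or beyond (it must be pushed, not gripped) (y of wide_plate in the frame of mark between -0.03 and 0.075 m and x of wide_plate in the frame of mark between -0.075 and 0.075 m and z of wide_plate in the frame of mark below 0.11 m and contact force between the fingers and wide_plate above 12 N).
It fails at once if another electrode is moved by more than 12 mm (distance of any of narrow_strip, rod_electrode, fixed_plate from where it was at the start of the episode above 0.012 m).
It fails at once if a bystander is moved by more than 30 mm (distance of any of flask, dark_bottle, beaker, grain_jar, black_cap, white_cap, spoon from where it was at the start of the episode above 0.03 m).
It also fails if it takes over 58 s, if anything falls off the work surface, if the arm or the gripper's body presses on something with over 40 N, if the wrist force passes 120 N, or if a joint passes its speed limit or range.

ROBOT

A 6-joint arm with a two-finger parallel gripper is mounted at the origin on the work surface. World frame = base frame: x ahead of the robot, y to its left, z up, the work surface at z = 0. Lengths are in m, angles in rad, forces in N, time in s.
With the tool pointing down it reaches from about 0.35 to 0.975 m from the base axis. Payload 17.4 kg.
Tool frame: the origin (TCP) lies at the very end of the fingers, on their centre line; the grasp point (between the pads) lies 19 mm behind it; z points along the fingers, y is the direction in which the jaws open and shut (so a half turn about z gives the same grasp; the last joint's range is limited). The gripper opens to 85 mm and grips with 20 to 120 N. Pads are 22 mm wide; open, the fingers measure 114 mm over their backs; the gripper's body (76 mm by 85 mm) begins 54 mm behind the grasp point. The pads swing forward as they close: fully open they stand 13 mm farther back than shut.
Start: joints at [-1.305, 0.116, 1.442, -0, 1.584, -0.038], TCP at [0.202, -0.644, 0.231] pointing down, gripper open.
Joint ranges: [-2.83, 2.83], [-0.83, 2.19], [0.07, 2.5], [-1.14, 4.28], [0.01, 3], [-2.97, 2.97]. Speed limits (rad/s): [1.89, 1.89, 2.22, 3.14, 3.14, 3.14].

INTERFACE

Orientations are given as [roll, pitch, yaw] about the fixed x, y, z axes, in that order (R = Rz(yaw) Ry(pitch) Rx(roll)).
In Python, from rig import sensors, vision, arm, models gives the robot as it stands.
- The arm moves only by the tool step_arm, never from a script. Its arguments are lists of equal length, an entry for each row: "dp": the shift along the world's x, y, z normalised to -1 to 1, where 1 is 150 mm, a list of three; "angular": the turn, a rotation vector about the world's x, y, z normalised to -1 to 1, where 1 is 0.5 rad, a list of three; "fingers": the gripper's target within -1 to 1 (shut at 1, half-way at 0, fully open at -1). In form: {"dp": [[x, y, z], ...], "angular": [[wx, wy, wz], ...], "fingers": [fingers, ...]}. A call has 1 to 20 rows; each row shifts and turns the commanded pose from where the row before left it; what a row does not reach is not made up. A row lasts 1/12 s, in which the tool goes at most 41.7 mm and 7.16 degrees, less where a joint would pass 70% of its speed; a pose out of reach is approached as far as the arm can. A call with a number of a shift or a turn outside -1 to 1 is refused whole. A call with a gripper value outside its range is refused whole. The fingers move at their own pace and stop on an object; the grip force is fixed at half the most. Time passes only in rows, so rows that do not move let the fingers close. It gives the time, the measured TCP pose, the force and the opening at its end, in the units of the state.
- sensors.sense(): the state, without advancing time (a new reading comes with each control period).
- vision.grab_frame(name): name is "scene" or "top" or "wrist"; returns the picture (384x512x3 uint8, red, green, blue); there is no depth.
- vision.camera_model(name): a dict with "mtx" (3x3 intrinsics, pixels), "rvec" (rotation vector, rad) and "tvec" (3), from world to camera coordinates, as OpenCV has them. Camera axes: x right, y down, z forward; pixel columns grow to the right and rows downward; lengths in m; the calibration is good to about 2 mm. A picture is of the moment at which its call begins: read the wrist's pose just before it. camera_model takes no time and is no camera call; for the wrist camera it gives the pose at the moment of the call.
- arm.hand_in(): hands the job in, once; it reports no verdict.
Trained networks look in the newest picture that a camera, given by its name, has taken for a name from the list of things; names that differ only in an ending like _2 or _b are one class to them, and where a whole thing is asked for, a point or a joint stands for the part that bears it (a point fixed in the world has none). Each returns a list of dicts, best first, with "conf" (0 to 1); they miss things now and then, are a little off and sometimes report something else, mostly with a low value. They report only what shows in the picture. A call takes as long as a camera call.
- models.spot_in(camera, label): "point" ([x, y, z] in m, in the coordinates of the camera as it stood for that picture, good to about 4 mm: the middle of the surface that is visible of it).
- models.outline_of(camera, label): "region" (384x512 bool, what is visible of it).
- models.tip_of(camera, label): "point" ([x, y, z] in m, in the coordinates of the camera as it stood for that picture, good to about 4 mm: a listed point, or the origin of a listed thing).
The state is a dict: "t": time; "joint_pos": joint angles; "joint_vel": joint speeds; "tau": joint torques, N m; "position": TCP position; "ee_rot": TCP orientation; "contact_force": force on the tool from outside, world axes, zero at the start; "ft_torque": the same for the moment, N m; "gripper_width": finger opening in m.
Only numpy, scipy, OpenCV 4.12 (cv2) and the standard library are available. Lean on these libraries where they do the work, as an engineer would, in place of code of your own. Each camera call takes 0.05 s, during which the arm holds its last target. There are 200 camera calls.

## Working session

There is one attempt and no reset: what is moved stays moved. The work goes in short steps, Python scripts to look and compute and a tool call to move; the robot and the scene stay as the last step left them, time stands still between calls to the robot, and variables do not carry over. Pictures are saved under pics/ and viewed, about 8 in all and at most 12, crops included, and the job is handed in when it is done.

Besides the shell and the picture viewer there is one more tool, called after "Emit:" as name(argument=value, ...) on one line, values as JSON. step_arm: Moves the arm, as the interface text tells. Its arguments: {"type":"object","properties":{"dp":{"type":"array"},"angular":{"type":"array"},"fingers":{"type":"array"}},"required":["dp","angular","fingers"]}

```bash
mkdir -p pics; cat > h.py <<'E'
import numpy as np, cv2
from rig import sensors, vision, arm, models
def cam(n):
    m=vision.camera_model(n); R=cv2.Rodrigues(np.array(m["rvec"],float))[0]
    return np.array(m["mtx"],float),R,np.array(m["tvec"],float).ravel()
def w(n,p): K,R,t=cam(n); return R.T@(np.array(p)-t)
def px(n,P): K,R,t=cam(n); q=K@(R@np.array(P)+t); return q[:2]/q[2]
def ray(n,uv):
    K,R,t=cam(n); d=R.T@np.linalg.solve(K,[uv[0],uv[1],1]); return -R.T@t,d
def save(n,f):
    im=vision.grab_frame(n); cv2.imwrite('pics/'+f,im[:,:,::-1]); return im
E
python3 - <<'E'
from h import *
a=save('scene','a1.png');b=save('top','a2.png')
np.set_printoptions(precision=4,suppress=True)
for n in('scene','top'):
    K,R,t=cam(n);print(n,-R.T@t,R[2],K[0,0])
    for l in('wide_plate','plate_grip','plate_mouth','stand','trough','mark','pointer','fixed_plate','narrow_strip','rod_electrode'):
        r=models.tip_of(n,l)
        print(l,[(w(n,x['point']).round(4),round(x['conf'],2)) for x in r[:2]])
s=sensors.sense();print(s['t'],s['position'],s['ee_rot'])
cv2.imwrite('pics/a.png',cv2.resize(np.hstack([a,b])[:,:,::-1],None,fx=.78,fy=.78))
E
```

```text
scene [ 1.0205 -0.1298  0.9503] [-0.4971  0.0959 -0.8624] 374.0846596419712
wide_plate [(array([ 0.4963, -0.3366,  0.1363]), 0.58), (array([ 0.5336, -0.2054,  0.1349]), 0.16)]
plate_grip [(array([ 0.4932, -0.3347,  0.1695]), 0.82)]
plate_mouth [(array([ 0.4858, -0.3364,  0.1176]), 0.87), (array([ 0.5143, -0.2682,  0.1376]), 0.16)]
stand [(array([ 0.5153, -0.2734,  0.0087]), 0.92)]
trough [(array([0.5507, 0.1352, 0.0005]), 0.7)]
mark [(array([ 0.6776, -0.3796, -0.0004]), 0.17)]
pointer []
fixed_plate [(array([0.5271, 0.2452, 0.1224]), 0.8)]
narrow_strip [(array([ 0.5157, -0.2678,  0.1341]), 0.84), (array([0.4753, 0.1435, 0.107 ]), 0.19)]
rod_electrode [(array([ 0.5338, -0.2031,  0.1375]), 0.53)]
top [ 0.367  -0.0297  1.1314] [ 0.1542 -0.0224 -0.9878] 378.5247474168538
wide_plate [(array([ 0.497 , -0.3372,  0.1361]), 0.66)]
plate_grip [(array([ 0.4975, -0.333 ,  0.17  ]), 0.65)]
plate_mouth [(array([ 0.4891, -0.3304,  0.1169]), 0.49)]
stand [(array([ 0.5165, -0.2721,  0.0012]), 0.63), (array([ 0.5492,  0.1349, -0.0019]), 0.19)]
trough [(array([ 0.5492,  0.1355, -0.0015]), 0.85), (array([0.3547, 0.2627, 0.0034]), 0.57)]
mark []
pointer [(array([ 0.516 , -0.2726,  0.1336]), 0.48), (array([0.479 , 0.1424, 0.1058]), 0.47)]
fixed_plate [(array([0.5302, 0.2429, 0.1198]), 0.52)]
narrow_strip [(array([ 0.5159, -0.2719,  0.1339]), 0.69), (array([ 0.4871, -0.0884, -0.0019]), 0.52)]
rod_electrode [(array([ 0.5347, -0.2065,  0.1362]), 0.58)]
1.1 [ 0.2019 -0.6441  0.2313] [-3.1416 -0.      0.3038]
```

View pics/a1.png

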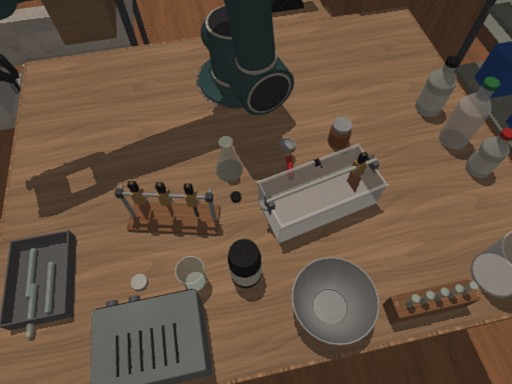

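View pics/a2.png

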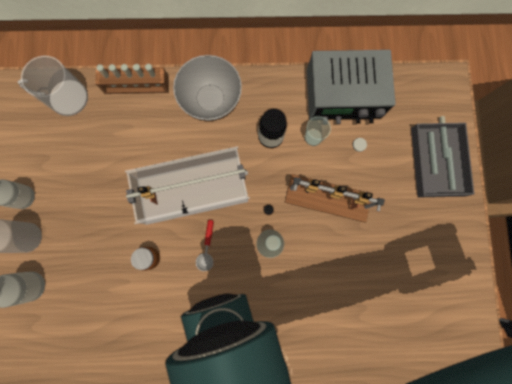

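Scene picture: the stand is at (165,200) with three electrodes, and the leftmost (140,195) is taken as the wide plate. The trough is at (320,190), its pointer at (317,162) and the fixed plate at (362,165). In the top picture the wide plate is the rightmost one, at (367,200). Next I look from above the stand with the wrist camera.

Emit:
step_arm(dp=[[0.15,0.16,0.06],[0.16,0.17,0.06],[0.16,0.17,0.06],[0.16,0.17,0.06],[0.16,0.17,0.06],[0.16,0.17,0.06],[0.16,0.17,0.06],[0.16,0.17,0.06],[0.16,0.17,0.06],[0.16,0.17,0.06],[0.16,0.17,0.06],[0.16,0.17,0.06],[0,0,0],[0,0,0]], angular=[[0,0,0.165],[0,0,0.165],[0,0,0.165],[0,0,0.165],[0,0,0.165],[0,0,0.165],[0,0,0.165],[0,0,0.165],[0,0,0.165],[0,0,0.165],[0,0,0.165],[0,0,0.165],[0,0,0],[0,0,0]], fingers=[-1,-1,-1,-1,-1,-1,-1,-1,-1,-1,-1,-1,-1,-1])

```text
t: 2.27
position: [0.4894, -0.3384, 0.3398]
ee_rot: [3.141, 0.0, 1.296]
contact_force: [0.0, -0.6, 0.8]
gripper_width: 0.0852
```

```bash
cat > look.py <<'E'
from h import *
import sys
np.set_printoptions(precision=4,suppress=True)
def look(f,labels):
    s=sensors.sense();print(s['t'],s['position'],s['ee_rot'],s['gripper_width'],s['contact_force'])
    im=save('wrist',f); K,R,t=cam('wrist');print('cam',-R.T@t,R[2])
    for l in labels:
        r=models.tip_of('wrist',l); print(l,[(w('wrist',x['point']).round(4),round(x['conf'],2)) for x in r[:2]])
if __name__=='__main__': look(sys.argv[1],sys.argv[2:])
E
python3 look.py b1.png wide_plate plate_grip plate_mouth stand narrow_strip rod_electrode
```

```text
2.2667 [ 0.4894 -0.3384  0.3398] [3.1409 0.0003 1.2963] 0.08522639272160383 [ 0.0068 -0.6294  0.8136]
cam [ 0.5108 -0.2612  0.4817] [-0.0874 -0.3032 -0.9489]
wide_plate [(array([ 0.491 , -0.34  ,  0.1293]), 0.92)]
plate_grip [(array([ 0.4919, -0.3348,  0.1739]), 0.9)]
plate_mouth [(array([ 0.4831, -0.335 ,  0.1164]), 0.88), (array([ 0.3834, -0.0925, -0.0015]), 0.58)]
stand [(array([ 0.512 , -0.2718, -0.0019]), 0.87), (array([ 0.6736, -0.3818, -0.0014]), 0.59)]
narrow_strip [(array([ 0.5127, -0.2717,  0.1328]), 0.6)]
rod_electrode [(array([ 0.5347, -0.2107,  0.1351]), 0.9)]
```

View pics/b1.png

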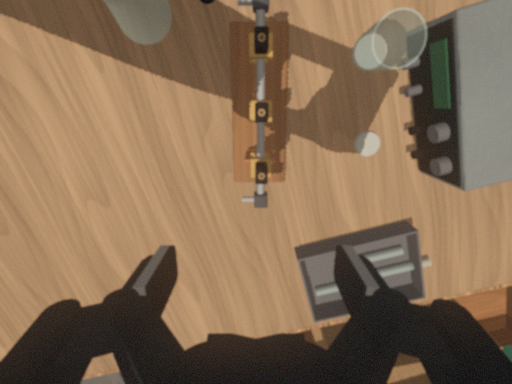

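Wrist picture: the stand rod runs vertically at column 262, so the yaw is aligned. The electrodes are at rows 40, 110 and 168, with the wide plate lowest at (262,168). One enlarged crop should confirm which it is and give its position.

```bash
python3 - <<'E'
from h import *
a=cv2.imread('pics/a1.png')[165:245,110:230];b=cv2.imread('pics/b1.png')[130:215,215:305]
a=cv2.resize(a,(480,320),interpolation=2);b=cv2.resize(b,(318,300),interpolation=2)
c=np.zeros((320,800,3),np.uint8);c[:,:480]=a;c[:300,482:]=b;cv2.imwrite('pics/c.png',c)
a=save('wrist','b2.png')
for l in('wide_plate','plate_grip'):
  print(l,models.tip_of('wrist',l)[0]['conf'], w('wrist',models.tip_of('wrist',l)[0]['point']))
print(px('wrist',[.4945,-.336,.188]),px('scene',[.4945,-.336,.188]),px('top',[.4945,-.336,.188]))
for n in('wrist','scene','top'):
  try:
    r=models.outline_of(n,'wide_plate')[0]; ys,xs=np.nonzero(r['region']);print(n,r['conf'],xs.min(),xs.max(),ys.min(),ys.max(),xs.mean(),ys.mean())
  except Exception as e: print(n,e)
E
```

```text
wide_plate 0.91 [ 0.49545965 -0.33505304  0.12976186]
plate_grip 0.86 [ 0.49469748 -0.33462651  0.17259479]
[260.1665761  173.91947041] [131.07141716 182.68503421] [368.28032023 195.55848885]
wrist 0.96 246 276 149 181 261.4904831625183 163.5212298682284
scene 0.6 127 149 181 219 138.75305623471883 198.20293398533008
top 0.51 350 372 191 209 360.33613445378154 199.00840336134453
```

View pics/c.png

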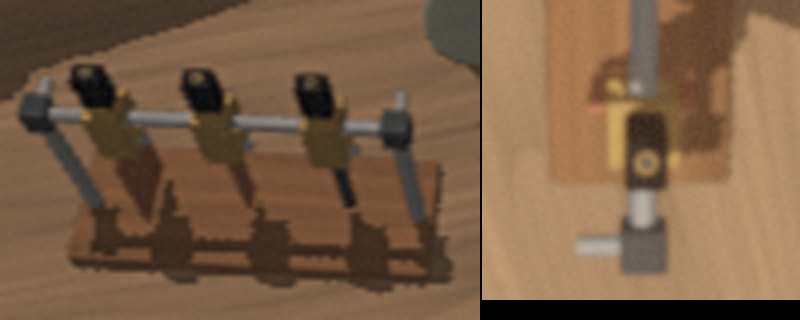

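The crop confirms it: the left electrode has the wide copper plate, the middle one a strip and the right one the dark rod. The grip is at about (0.4955,-0.337), and its top in the wrist picture at (261,175) agrees to about 1 mm. Descending and gripping.

Emit:
step_arm(dp=[[0.04,0.01,-0.1],[0,0,-0.2],[0,0,-0.2],[0,0,-0.2],[0,0,-0.2],[0,0,-0.2],[0,0,-0.1],[0,0,0],[0,0,0],[0,0,0],[0,0,0],[0,0,0],[0,0,0],[0,0,0],[0,0,0]], angular=[[0,0,0],[0,0,0],[0,0,0],[0,0,0],[0,0,0],[0,0,0],[0,0,0],[0,0,0],[0,0,0],[0,0,0],[0,0,0],[0,0,0],[0,0,0],[0,0,0],[0,0,0]], fingers=[-1,-1,-1,-1,-1,-1,-1,-1,1,1,1,1,1,1,1])

```text
t: 4.27
position: [0.4947, -0.3383, 0.1602]
ee_rot: [3.14, 0.0, 1.294]
contact_force: [0.7, -0.4, 5.5]
gripper_width: 0.0129
```

Emit:
step_arm(dp=[[0,0,0.05],[0,0,0.057],[0,0,0],[0.06,-0.017,0],[0.06,-0.017,0],[0.06,-0.017,0],[0.06,-0.017,0],[0,0,0]], angular=[[0,0,0],[0,0,0],[0,0,0],[0,0,0],[0,0,0],[0,0,0],[0,0,0],[0,0,0]], fingers=[1,1,1,1,1,1,1,1])

```text
t: 4.93
position: [0.532, -0.3486, 0.1745]
ee_rot: [-3.141, -0.0, 1.294]
contact_force: [-0.8, 0.3, -2.2]
gripper_width: 0.0131
```

```bash
python3 look.py b3.png wide_plate narrow_strip stand; python3 - <<'E'
from h import *
save('scene','b4.png');a=cv2.imread('pics/b4.png')[150:250,90:240];b=cv2.imread('pics/b3.png')[60:330,150:390]
c=np.zeros((400,800,3),np.uint8);c[:300,:450]=cv2.resize(a,(450,300),interpolation=2);c[:383,455:795]=cv2.resize(b,(340,383));cv2.imwrite('pics/d.png',c)
E
```

```text
4.9333 [ 0.532  -0.3486  0.1745] [-3.141  -0.0004  1.2943] 0.013127525292293048 [-0.7857  0.3472 -2.1718]
cam [ 0.5535 -0.2704  0.317 ] [-0.0882 -0.3024 -0.9491]
wide_plate [(array([ 0.5276, -0.3437,  0.1463]), 0.78), (array([ 0.702 , -0.2377, -0.0001]), 0.67)]
narrow_strip [(array([ 0.5117, -0.2691,  0.1351]), 0.76)]
stand [(array([ 0.6768, -0.38  ,  0.0036]), 0.57), (array([ 0.5113, -0.2698,  0.0021]), 0.56)]
```

View pics/d.png

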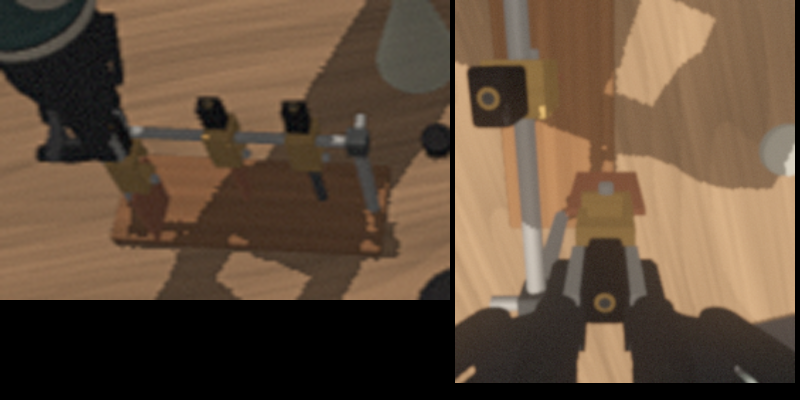

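The plate electrode hangs free in the gripper, about 36 mm clear of the stand rod. The neighbours at (215,130) and (300,130) have not moved. Lifting it and carrying it over the trough.

Emit:
step_arm(dp=[[0,0,0.15],[0,0,0.24],[0,0,0.24],[0,0,0.24],[0,0,0.24],[0,0,0.13],[0.03,0.15,0],[0.04,0.24,0],[0.04,0.24,0],[0.04,0.24,0],[0.04,0.24,0],[0.04,0.24,0],[0.04,0.24,0],[0.04,0.24,0],[0.04,0.24,0],[0.04,0.24,0],[0.04,0.24,0],[0.02,0.18,0],[0,0,0],[0,0,0]], angular=[[0,0,0],[0,0,0],[0,0,0],[0,0,0],[0,0,0],[0,0,0],[0,0,0.042],[0,0,0.09],[0,0,0.09],[0,0,0.09],[0,0,0.09],[0,0,0.09],[0,0,0.09],[0,0,0.09],[0,0,0.09],[0,0,0.09],[0,0,0.09],[0,0,0],[0,0,0],[0,0,0]], fingers=[1,1,1,1,1,1,1,1,1,1,1,1,1,1,1,1,1,1,1,1])

```text
t: 6.85
position: [0.5977, 0.0624, 0.3614]
ee_rot: [-3.142, 0.0, 1.767]
contact_force: [0.6, -1.3, -2.1]
gripper_width: 0.013
```

```bash
python3 look.py e1.png wide_plate trough mark pointer fixed_plate
```

```text
6.85 [0.5977 0.0624 0.3614] [-3.1415  0.      1.7669] 0.012952753799190708 [ 0.6239 -1.3026 -2.0509]
cam [0.582  0.141  0.5038] [ 0.0599 -0.3094 -0.949 ]
wide_plate [(array([0.5954, 0.0664, 0.3325]), 0.79), (array([0.4797, 0.1436, 0.1068]), 0.74)]
trough [(array([ 0.5474,  0.1369, -0.0003]), 0.61)]
mark []
pointer [(array([0.4786, 0.14  , 0.108 ]), 0.49)]
fixed_plate [(array([0.528 , 0.2391, 0.1257]), 0.81)]
```

View pics/e1.png

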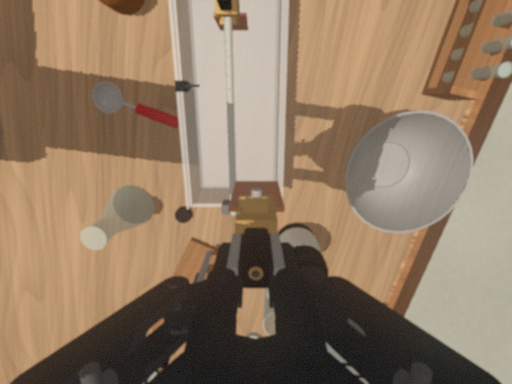

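Wrist picture: the trough rod runs from (227,25) to (232,185), the pointer finger tip is at (197,86), the fixed plate at (228,10), and the held electrode at (257,220). The rod direction and the mark need an enlarged crop.

```bash
python3 - <<'E'
from h import *
np.set_printoptions(precision=4,suppress=True)
a=cv2.imread('pics/e1.png')[0:215,160:300];cv2.imwrite('pics/f.png',cv2.resize(a,None,fx=2.7,fy=2.7,interpolation=2))
g=cv2.imread('pics/e1.png').astype(int).sum(2)
for r in (30,60,90,110,130,150,170): print(r,g[r,220:244])
print(g[80:93,190:202])
def at(uv,z): c,d=ray('wrist',uv);return c+d*(z-c[2])/d[2]
for uv in((228,30),(231.5,180)):print(uv,at(uv,.122))
for uv in((185,86),(197,86)):print(uv,at(uv,.109))
E
```

```text
30 [493 459 448 468 511 557 581 590 577 545 504 452 424 447 464 459 459 466
 462 457 466 453 459 460]
60 [587 586 586 582 569 559 573 592 590 580 544 500 492 537 568 579 579 584
 582 582 578 580 588 583]
90 [583 586 581 584 586 569 563 573 580 572 565 534 497 507 565 584 581 584
 579 581 582 583 577 574]
110 [588 584 585 583 585 573 528 444 385 385 391 388 397 435 515 558 579 583
 574 574 581 580 579 577]
130 [585 582 573 582 578 573 554 505 430 393 389 388 385 406 474 549 578 576
 572 581 571 565 572 579]
150 [574 572 577 580 574 574 569 546 475 411 396 393 390 387 435 499 560 576
 578 573 571 572 575 569]
170 [569 572 572 567 567 569 572 565 524 441 392 380 376 388 405 460 538 564
 559 566 563 570 567 572]
[[397 381 401 444 480 500 530 562 583 586 581 578]
 [391 389 396 435 484 503 527 566 582 585 585 581]
 [358 379 401 431 481 504 522 563 584 580 578 583]
 [318 356 368 410 454 480 504 535 553 568 577 585]
 [266 308 321 340 373 406 412 450 471 517 565 585]
 [236 237 262 250 276 293 301 321 366 468 550 575]
 [219 231 254 274 293 315 334 356 403 478 556 578]
 [225 270 314 365 398 423 450 487 512 542 576 582]
 [243 313 355 398 449 486 514 539 563 574 574 583]
 [282 324 358 399 441 486 518 552 577 581 576 575]
 [321 333 360 374 432 476 513 544 572 583 582 584]
 [332 349 338 360 421 481 509 544 575 581 581 583]
 [346 338 342 360 423 474 504 544 570 579 579 575]]
(228, 30) [0.5332 0.2154 0.122 ]
(231.5, 180) [0.5687 0.0278 0.122 ]
(185, 86) [0.4854 0.1415 0.109 ]
(197, 86) [0.5012 0.1446 0.109 ]
```

View pics/f.png

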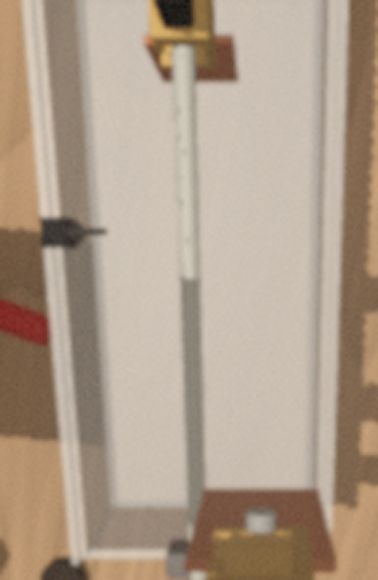

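The rod line (yaw 0.192) passes through (0.533,0.215) and (0.569,0.028). The mark is at about (0.545,0.154), from both the pointer pixels and the network. I plan to hook at (0.561,0.071), about 85 mm short, so I descend 36 mm to the +x side.

Emit:
step_arm(dp=[[-0.01,0.1,0],[0,0,-0.12],[0,0,-0.2],[0,0,-0.2],[0,0,-0.2],[0,0,-0.2],[0,0,-0.2],[0,0,-0.15],[0,0,-0.05],[0,0,0],[0,0,0]], angular=[[0,0,0],[0,0,0],[0,0,0],[0,0,0],[0,0,0],[0,0,0],[0,0,0],[0,0,0],[0,0,0],[0,0,0],[0,0,0]], fingers=[1,1,1,1,1,1,1,1,1,1,1])

```text
t: 8.07
position: [0.5968, 0.0759, 0.1646]
ee_rot: [3.141, 0.0, 1.764]
contact_force: [-0.5, -0.0, -2.3]
gripper_width: 0.0129
```

```bash
python3 look.py g1.png wide_plate plate_mouth trough pointer; python3 - <<'E'
from h import *
save('scene','g2.png');a=cv2.imread('pics/g2.png')[120:250,240:400];b=cv2.imread('pics/g1.png')[40:340,130:370]
c=np.zeros((400,800,3),np.uint8);c[:370,:455]=cv2.resize(a,(455,370),interpolation=2);c[:400,460:780]=cv2.resize(b,(320,400));cv2.imwrite('pics/g.png',c)
E
```

```text
8.0667 [0.5968 0.0759 0.1646] [3.1407 0.0001 1.7643] 0.012905129708472157 [-0.5065 -0.0323 -2.2933]
cam [0.5812 0.1556 0.3078] [ 0.0615 -0.3091 -0.949 ]
wide_plate [(array([0.5939, 0.0812, 0.1368]), 0.71)]
plate_mouth [(array([0.5857, 0.075 , 0.1247]), 0.83), (array([0.5944, 0.0837, 0.1352]), 0.52)]
trough [(array([ 0.5514,  0.1369, -0.002 ]), 0.59)]
pointer [(array([0.4792, 0.1428, 0.1071]), 0.88)]
```

View pics/g.png

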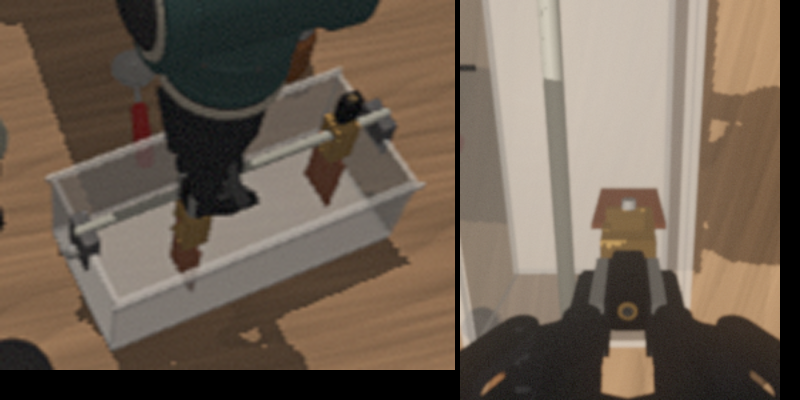

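Everything is clear: the plate is inside the trough on the +x side, and the rod is about 36 mm to the left. Moving over the rod.

Emit:
step_arm(dp=[[-0.059,-0.0115,0],[-0.059,-0.0115,0],[-0.059,-0.0115,0],[-0.058,-0.0115,0],[0,0,0],[0,0,0]], angular=[[0,0,0],[0,0,0],[0,0,0],[0,0,0],[0,0,0],[0,0,0]], fingers=[1,1,1,1,1,1])

```text
t: 8.87
position: [0.5608, 0.0692, 0.1638]
ee_rot: [3.141, 0.0, 1.765]
contact_force: [0.2, 0.1, -2.1]
gripper_width: 0.0127
```

```bash
python3 look.py h1.png wide_plate plate_mouth;  python3 - <<'E'
from h import *
g=cv2.imread('pics/h1.png');cv2.imwrite('pics/h.png',cv2.resize(g[60:300,150:390],None,fx=2.4,fy=2.4,interpolation=2))
E
```

```text
8.8667 [0.5608 0.0692 0.1638] [3.1408 0.0001 1.7647] 0.012667462889365724 [ 0.1627  0.1347 -2.1423]
cam [0.5454 0.1488 0.3061] [ 0.0603 -0.3092 -0.9491]
wide_plate [(array([0.5607, 0.0753, 0.1354]), 0.95)]
plate_mouth [(array([0.5495, 0.0657, 0.1183]), 0.9)]
```

View pics/h.png

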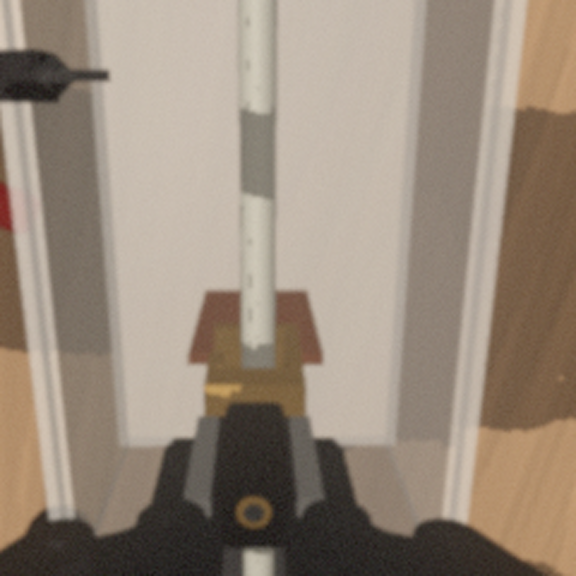

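The electrode is centred over the rod, and the rod passes into its hook. Lowering.

Emit:
step_arm(dp=[[0,0,-0.03],[0,0,-0.03],[0,0,-0.03],[0,0,-0.01],[0,0,0]], angular=[[0,0,0],[0,0,0],[0,0,0],[0,0,0],[0,0,0]], fingers=[1,1,1,1,1])

```text
t: 9.43
position: [0.561, 0.0693, 0.1477]
ee_rot: [-3.141, -0.0, 1.765]
contact_force: [0.4, 0.4, -2.6]
gripper_width: 0.0129
```

Emit:
step_arm(dp=[[0,0,-0.008],[0,0,0],[0,0,0]], angular=[[0,0,0],[0,0,0],[0,0,0]], fingers=[1,1,1])

```text
t: 9.68
position: [0.5612, 0.0693, 0.1473]
ee_rot: [3.141, 0.0, 1.765]
contact_force: [1.0, 0.5, -0.5]
gripper_width: 0.0126
```

Emit:
step_arm(dp=[[0,0,0],[0,0,0],[0,0,0],[0,0,0],[0,0,0],[0,0,0],[0,0,0],[0,0,0]], angular=[[0,0,0],[0,0,0],[0,0,0],[0,0,0],[0,0,0],[0,0,0],[0,0,0],[0,0,0]], fingers=[-0.3,-0.6,-1,-1,-1,-1,-1,-1])

```text
t: 10.35
position: [0.5612, 0.0693, 0.1472]
ee_rot: [-3.142, 0.0, 1.765]
contact_force: [-0.1, -0.5, -0.3]
gripper_width: 0.0854
```

Emit:
step_arm(dp=[[0,0,0.1],[0,0,0.2],[0,0,0.2],[0,0,0.2],[0,0,0.2],[0,0,0.1],[0,0,0],[0,0,0]], angular=[[0,0,0],[0,0,0],[0,0,0],[0,0,0],[0,0,0],[0,0,0],[0,0,0],[0,0,0]], fingers=[-1,-1,-1,-1,-1,-1,-1,-1])

```text
t: 11.02
position: [0.5613, 0.0693, 0.2971]
ee_rot: [3.141, 0.0, 1.765]
contact_force: [0.4, 0.1, 0.0]
gripper_width: 0.0857
```

```bash
python3 look.py i1.png wide_plate plate_grip plate_mouth fixed_plate pointer mark;  python3 - <<'E'
from h import *
save('scene','i2.png');a=cv2.imread('pics/i2.png')[120:250,240:400];b=cv2.imread('pics/i1.png')[0:300,140:380]
c=np.zeros((500,800,3),np.uint8);c[:325,:400]=cv2.resize(a,(400,325),interpolation=2);c[:500,400:]=cv2.resize(b,(400,500),interpolation=2);cv2.imwrite('pics/i.png',c)
E
```

```text
11.0167 [0.5613 0.0693 0.2971] [3.141  0.0001 1.7648] 0.08566378666668244 [0.3705 0.0925 0.0064]
cam [0.5456 0.1489 0.4384] [ 0.0585 -0.3093 -0.9492]
wide_plate [(array([0.5587, 0.0736, 0.1142]), 0.85)]
plate_grip [(array([ 0.5339, -0.2074,  0.137 ]), 0.69)]
plate_mouth [(array([0.5484, 0.0666, 0.1031]), 0.8)]
fixed_plate [(array([0.5279, 0.237 , 0.1185]), 0.89)]
pointer [(array([0.4797, 0.1415, 0.1046]), 0.69)]
mark []
```

View pics/i.png

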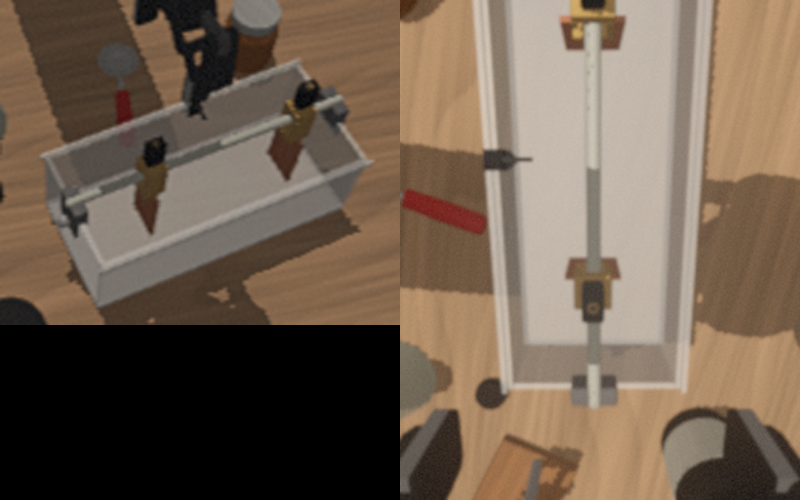

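The electrode hangs upright, released, on the rod at crop (593,300), about 85 mm short. The fixed plate and bystanders are in place. Getting its exact position and the mark from these pixels.

```bash
python3 - <<'E'
from h import *
np.set_printoptions(precision=4,suppress=True)
im=cv2.imread('pics/i1.png').astype(int).sum(2)
print(im[88:104,206:220:2]); 
def at(uv,z): c,d=ray('wrist',uv);return c+d*(z-c[2])/d[2]
print('grip top',at((255.6,183.9),.175),'rod',at((255.5,40),.122),at((256.3,150),.122))
for v in(95,95.5,96):print('ptr',at((216,v),.109))
yd=np.array([-.191,.9816])
A=at((255.6,183.9),.175)[:2]
for z in(.105,.109,.112):
  P=at((216,95.5),z)[:2];print(z,'dist along rod grip->pointer',(P-A)@yd)
for n in('scene','top'):
  if n=='top': save(n,'i3.png')
  for l in('wide_plate','plate_grip','pointer'):
    r=models.tip_of(n,l);print(n,l,[(w(n,x['point']),round(x['conf'],2)) for x in r[:2]])
E
```

```text
[[383 452 488 547 555 554 560]
 [374 449 489 549 553 551 544]
 [327 447 486 542 562 556 546]
 [274 424 482 543 552 555 547]
 [219 382 476 539 554 550 546]
 [186 312 437 519 521 524 523]
 [206 247 348 413 421 416 440]
 [215 215 258 276 291 294 344]
 [224 221 278 342 352 347 386]
 [206 229 379 474 487 488 491]
 [192 286 438 534 542 546 550]
 [198 330 465 539 558 549 553]
 [240 370 471 532 552 552 555]
 [281 385 469 532 554 552 556]
 [323 389 480 530 550 551 553]
 [326 386 475 524 549 549 548]]
grip top [0.5604 0.0721 0.175 ] rod [0.5336 0.208  0.122 ] [0.5563 0.097  0.122 ]
ptr [0.4998 0.1474 0.109 ]
ptr [0.4999 0.1469 0.109 ]
ptr [0.5    0.1463 0.109 ]
0.105 dist along rod grip->pointer 0.08506694122758567
0.109 dist along rod grip->pointer 0.08498537673506555
0.112 dist along rod grip->pointer 0.0849242033656755
scene wide_plate [(array([0.5583, 0.0711, 0.1221]), 0.62)]
scene plate_grip [(array([0.5579, 0.0752, 0.1583]), 0.92), (array([ 0.5169, -0.2685,  0.1365]), 0.34)]
scene pointer [(array([0.4754, 0.1451, 0.1086]), 0.49)]
top wide_plate [(array([0.5606, 0.0702, 0.1242]), 0.62), (array([ 0.4833, -0.0893, -0.0057]), 0.34)]
top plate_grip [(array([ 0.7026, -0.2367, -0.0029]), 0.51), (array([0.5587, 0.0738, 0.154 ]), 0.48)]
top pointer []
```

Emit:
step_arm(dp=[[0.03,-0.12,0],[0.04,-0.24,0],[0,0,0],[0,0,-0.1],[0,0,-0.2],[0,0,-0.2],[0,0,-0.2],[0,0,-0.2],[0,0,-0.15],[0,0,-0.05],[0,0,0],[0,0,0]], angular=[[0,0,0],[0,0,0],[0,0,0],[0,0,0],[0,0,0],[0,0,0],[0,0,0],[0,0,0],[0,0,0],[0,0,0],[0,0,0],[0,0,0]], fingers=[1,1,1,1,1,1,1,1,1,1,1,1])

```text
t: 12.77
position: [0.5718, 0.0156, 0.1329]
ee_rot: [3.141, 0.0, 1.765]
contact_force: [-0.5, -0.2, 1.2]
gripper_width: -0.0
```

Emit:
step_arm(dp=[[-0.0076,0.039,0],[-0.0076,0.039,0],[-0.0076,0.039,0],[-0.0076,0.039,0],[-0.004,0.02,0],[-0.004,0.02,0],[-0.004,0.02,0],[-0.004,0.02,0],[-0.004,0.02,0],[-0.0076,0.039,0],[-0.0076,0.039,0],[-0.0076,0.039,0],[-0.0076,0.039,0],[-0.0076,0.039,0],[0,0,0]], angular=[[0,0,0],[0,0,0],[0,0,0],[0,0,0],[0,0,0],[0,0,0],[0,0,0],[0,0,0],[0,0,0],[0,0,0],[0,0,0],[0,0,0],[0,0,0],[0,0,0],[0,0,0]], fingers=[1,1,1,1,1,1,1,1,1,1,1,1,1,1,1])

```text
t: 14.02
position: [0.5582, 0.0841, 0.1321]
ee_rot: [-3.142, -0.0, 1.766]
contact_force: [-0.1, 0.1, -0.1]
gripper_width: 0.0001
```

```bash
python3 look.py j1.png wide_plate pointer; python3 - <<'E'
from h import *
save('scene','j2.png')
cv2.imwrite('pics/j.png',np.vstack([cv2.resize(cv2.imread('pics/j1.png')[0:320,130:400],(506,600),interpolation=2)]))
for l in('wide_plate','plate_grip','pointer'):
    r=models.tip_of('scene',l);print(l,[(w('scene',x['point']),round(x['conf'],2)) for x in r[:2]])
E
```

```text
14.0167 [0.5582 0.0841 0.1321] [-3.1415 -0.0004  1.7656] 0.0001048927125528892 [-0.1061  0.0899 -0.0826]
cam [0.5425 0.1632 0.2745] [ 0.0597 -0.3089 -0.9492]
wide_plate [(array([0.5514, 0.1077, 0.119 ]), 0.72), (array([ 0.3825, -0.0919, -0.005 ]), 0.55)]
pointer [(array([0.4767, 0.1456, 0.1058]), 0.82)]
wide_plate [(array([0.55513459, 0.10900494, 0.12131541]), 0.49)]
plate_grip [(array([0.5531787 , 0.10992637, 0.15605595]), 0.65)]
pointer [(array([0.5534592 , 0.11351946, 0.15362674]), 0.57), (array([ 5.47297961e-01,  1.40143310e-01, -3.43577976e-04]), 0.39)]
```

View pics/j.png

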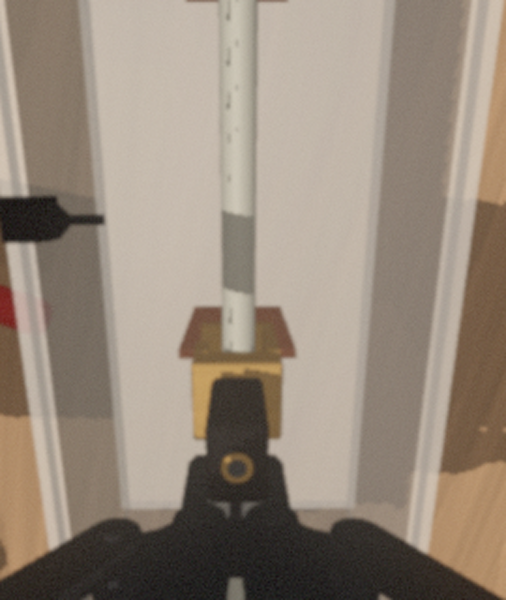

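Electrode upright, being pushed by the closed fingers. The block's far edge is at full-picture row 192, the pointer finger at row 117. Computing what remains.

```bash
cat > rem.py <<'E'
from h import *
import sys
def at(uv,z): c,d=ray('wrist',uv);return c+d*(z-c[2])/d[2]
yd=np.array([-.191,.9816]); u,v,pu,pv,gv=map(float,sys.argv[1:])
E=at((u,v),.139)[:2]@yd-.012; G=at((u,gv),.175)[:2]@yd; P=at((pu,pv),.109)[:2]@yd
print('rem via block edge',P-E,'via grip top',P-G,'tcp->origin',E-sensors.sense()['position'][:2]@yd, 'mark s',P)
E
python3 rem.py 256.5 191.5 177 116.8 249.3
```

```text
rem via block edge 0.04796055217578206 via grip top 0.049171790011501744 tcp->origin 0.02480007396127353 mark s 0.047356495986913015
```

Emit:
step_arm(dp=[[-0.002,0.0098,0],[-0.0048,0.0245,0],[-0.0048,0.0245,0],[-0.0048,0.0245,0],[-0.0048,0.0245,0],[-0.0048,0.0245,0],[-0.0048,0.0245,0],[-0.0048,0.0245,0],[-0.0048,0.0245,0],[-0.0048,0.0245,0],[-0.0048,0.0245,0],[-0.002,0.0098,0],[0,0,0]], angular=[[0,0,0],[0,0,0],[0,0,0],[0,0,0],[0,0,0],[0,0,0],[0,0,0],[0,0,0],[0,0,0],[0,0,0],[0,0,0],[0,0,0],[0,0,0]], fingers=[1,1,1,1,1,1,1,1,1,1,1,1,1])

```text
t: 15.45
position: [0.5505, 0.1231, 0.1321]
ee_rot: [-3.142, -0.0, 1.765]
contact_force: [0.2, 0.1, -0.7]
gripper_width: -0.0002
```

```bash
python3 look.py k1.png wide_plate pointer fixed_plate; python3 - <<'E'
from h import *
# automatic: rows of pointer finger & block far edge
g=cv2.imread('pics/k1.png').astype(int)
a=cv2.imread('pics/j1.png').astype(int)
for n,im in(('j',a),('k',g)):
    s=im.sum(2); f=s[:,176:180].mean(1); lo=60; r=np.arange(90,240); d=f[r]; m=r[np.argmin(d)]; print(n,'ptr dark row',m,f[m-3:m+4].round())
    print(n,'block blue/sum',[(q,int(im[q,242:250,0].mean()),int(im[q,242:250,2].mean())) for q in range(184,200)])
E
```

```text
15.45 [0.5505 0.1231 0.1321] [-3.1415 -0.0002  1.7652] -0.00015395420994809473 [ 0.1756  0.0705 -0.6726]
cam [0.5349 0.2024 0.2746] [ 0.0596 -0.3091 -0.9492]
wide_plate [(array([0.5432, 0.1487, 0.1179]), 0.95)]
pointer [(array([0.4763, 0.1428, 0.106 ]), 0.71)]
fixed_plate []
j ptr dark row 117 [236. 157. 131. 120. 132. 200. 277.]
j block blue/sum [(184, 82, 133), (185, 81, 131), (186, 78, 129), (187, 73, 123), (188, 66, 117), (189, 64, 115), (190, 63, 114), (191, 64, 114), (192, 63, 120), (193, 73, 142), (194, 85, 169), (195, 94, 187), (196, 98, 193), (197, 97, 191), (198, 94, 185), (199, 90, 178)]
k ptr dark row 184 [170. 138. 141. 134. 182. 258. 302.]
k block blue/sum [(184, 84, 132), (185, 84, 132), (186, 83, 132), (187, 79, 129), (188, 72, 121), (189, 65, 116), (190, 64, 115), (191, 61, 113), (192, 62, 114), (193, 66, 127), (194, 78, 154), (195, 88, 176), (196, 95, 188), (197, 97, 191), (198, 97, 192), (199, 97, 191)]
```

```bash
python3 rem.py 256.5 193.8 177 183.1 249.3; python3 -c "
from h import *
g=cv2.imread('pics/k1.png')[110:290,150:330];cv2.imwrite('pics/k.png',cv2.resize(g,(600,600),interpolation=2))
yd=np.array([-.191,.9816])
for p in([.5432,.1487],[.5505,.1231]):print(np.dot(p,yd))"
```

```text
rem via block edge 0.00896118909194945 via grip top 0.008919437463559887 tcp->origin 0.023514487445770255 mark s 0.04766153481278911
0.04221272
0.015689460000000002
```

View pics/k.png

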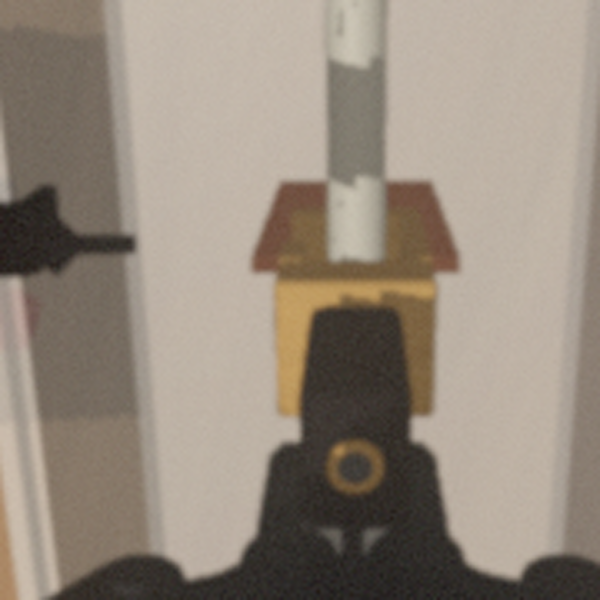

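The electrode is upright and square on the rod. The pointer finger is at row 183 and the block's far edge at row 193.5. About 8.5 mm remain.

Emit:
step_arm(dp=[[-0.0022,0.0112,0],[-0.0022,0.0112,0],[-0.0022,0.0112,0],[-0.0022,0.0112,0],[-0.0022,0.0112,0],[0,0,0],[0,0,0]], angular=[[0,0,0],[0,0,0],[0,0,0],[0,0,0],[0,0,0],[0,0,0],[0,0,0]], fingers=[1,1,1,1,1,1,1])

```text
t: 16.23
position: [0.5489, 0.1312, 0.1321]
ee_rot: [-3.142, -0.0, 1.765]
contact_force: [0.8, 0.3, -0.2]
gripper_width: 0.0001
```

Emit:
step_arm(dp=[[0.004,-0.02,0],[0.008,-0.039,0],[0.02,-0.1,0],[0.04,-0.2,0],[0,0,0.15],[0,0,0.25],[0,0,0.25],[0,0,0.25],[0,0,0.15],[0,0,0],[0,0,0]], angular=[[0,0,0],[0,0,0],[0,0,0],[0,0,0],[0,0,0],[0,0,0],[0,0,0],[0,0,0],[0,0,0],[0,0,0],[0,0,0]], fingers=[1,1,1,1,1,1,1,1,1,1,1])

```text
t: 17.15
position: [0.5601, 0.0768, 0.2909]
ee_rot: [3.139, 0.0, 1.765]
contact_force: [0.1, 0.6, 0.0]
gripper_width: 0.0001
```

```bash
python3 look.py l1.png wide_plate plate_grip pointer fixed_plate mark; python3 - <<'E'
from h import *
np.set_printoptions(precision=4,suppress=True)
yd=np.array([-.191,.9816]);xd=np.array([.9816,.191])
for n in('wrist','scene','top'):
    if n!='wrist': save(n,'l_%s.png'%n)
    for l in('wide_plate','plate_grip','fixed_plate','pointer','narrow_strip','rod_electrode'):
        r=models.tip_of(n,l)
        for x in r[:1]: p=w(n,x['point']);print(n,l,p,round(x['conf'],2),'s',round(p[:2]@yd,4),'x',round(p[:2]@xd,4))
# pixel check: reproject mark & grip top in wrist
im=cv2.imread('pics/l1.png')
def at(uv,z): c,d=ray('wrist',uv);return c+d*(z-c[2])/d[2]
for l,z in(('pointer',.109),('wide_plate',.15)):
    r=models.outline_of('wrist',l)
    if r: ys,xs=np.nonzero(r[0]['region']);print(l,r[0]['conf'],xs.min(),xs.max(),ys.min(),ys.max())
pt=px('wrist',[.5012,.1462,.109]);print('pred ptr px',pt)
s=im.astype(int).sum(2);u,v=int(round(pt[0]))-2,int(round(pt[1]))
f=s[v-12:v+13,u-1:u+2].mean(1);print(v-12,f.round())
k=np.clip(480-f,0,None); print('ptr row',((v-12+np.arange(25))*k).sum()/k.sum())
G=px('wrist',[.545,.1546,.175]);print('grip-top px if at mark',G)
u,v=map(int,G.round());print(v-22,s[v-22:v+22,u-2:u+3].mean(1).round())
E
```

```text
17.15 [0.5601 0.0768 0.2909] [3.1394 0.0002 1.7645] 0.00011725082384034766 [0.0641 0.6374 0.0073]
cam [0.5442 0.1564 0.4317] [ 0.0594 -0.3092 -0.9491]
wide_plate [(array([0.5417, 0.157 , 0.1178]), 0.97), (array([ 0.3797, -0.0914, -0.0022]), 0.27)]
plate_grip [(array([0.5404, 0.1557, 0.155 ]), 0.91)]
pointer [(array([0.4758, 0.1449, 0.1066]), 0.55)]
fixed_plate [(array([0.5232, 0.2396, 0.1173]), 0.56), (array([ 0.7061, -0.1069, -0.0031]), 0.34)]
mark []
wrist wide_plate [0.5417 0.1573 0.1181] 0.97 s 0.0509 x 0.5618
wrist plate_grip [0.5407 0.1559 0.1559] 0.91 s 0.0498 x 0.5606
wrist fixed_plate [0.5235 0.2397 0.1181] 0.56 s 0.1353 x 0.5597
wrist pointer [0.4764 0.1451 0.1077] 0.55 s 0.0514 x 0.4953
wrist rod_electrode [ 0.3833 -0.0885  0.0009] 0.45 s -0.1601 x 0.3593
scene wide_plate [0.5436 0.1551 0.1228] 0.75 s 0.0485 x 0.5632
scene plate_grip [0.542  0.1565 0.1541] 0.62 s 0.0501 x 0.5619
scene fixed_plate [0.5252 0.2444 0.1223] 0.64 s 0.1396 x 0.5622
scene pointer [0.4781 0.1418 0.1098] 0.58 s 0.0479 x 0.4964
scene narrow_strip [ 0.5163 -0.2692  0.136 ] 0.58 s -0.3628 x 0.4554
scen
[... 203 characters left out ...]
5167 -0.272   0.1316] 0.44 s -0.3657 x 0.4553
top narrow_strip [ 0.5168 -0.2726  0.132 ] 0.59 s -0.3663 x 0.4553
top rod_electrode [ 0.5318 -0.2062  0.1328] 0.59 s -0.3039 x 0.4826
pointer 0.82 190 216 97 107
wide_plate 0.79 237 273 92 115
pred ptr px [216.2007 103.7756]
92 [562. 561. 559. 559. 560. 561. 560. 561. 533. 425. 290. 354. 497. 549.
 560. 559. 562. 563. 559. 560. 557. 562. 561. 559. 558.]
ptr row 102.19227313566935
grip-top px if at mark [256.0767 104.4836]
82 [542. 543. 545. 545. 543. 543. 544. 544. 527. 493. 411. 305. 227. 206.
 206. 208. 210. 239. 314. 394. 411. 382. 352. 320. 288. 270. 241. 198.
 187. 183. 186. 182. 190. 230. 306. 359. 374. 379. 375. 373. 376. 373.
 376. 377.]
```

```bash
python3 -c "
from rig import arm,sensors
print(sensors.sense()['t'],sensors.sense()['contact_force']);print(arm.hand_in())"
```

```text
18.55 [ 0.17985712 -0.17788841  0.16654684]
the job is handed in; nothing more can be done
None
```

I took the wide plate from the stand and hooked it on the trough rod about 85 mm short of the mark, where it hung upright after I let go. I then pushed it along with closed fingers at block height until it lined up with the pointer, without gripping or lifting it again. I backed the arm off and handed in at 18.6 s; no verdict was reported.

**Final position:** In the last wrist picture the plate is within about 1 mm of the pointer along the rod. The network readings put it at 45 to 52 mm along the rod, averaging about 49, and the mark at about 48 to 49. Both checks are inside the 6 mm limit.

**Other objects:** Up to its last good reading, each electrode re-measured to within network noise:
- **`fixed_plate`:** the last two readings differed by about 5 mm from each other.
- **`narrow_strip` and `rod_electrode`:** both were found where they started. The `rod_electrode` readings in the wrist and scene views were false detections, so only the top view confirms it.
- **Bystanders:** I checked these only by eye, in the pictures viewed up to the release. I did not re-measure them at the end.

The mark itself was never detected by the network when I looked for it. I worked it out from the pointer and the rod line.

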